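# Seat a low-vision telescope barrel in the V-block of a checking bench

## Task

Make the telescope ready to be read on the checking bench: first plug the lamp module fully home in the bench's socket with its window facing the V-block, then lay the telescope barrel straight in the V-block, eyepiece towards the screen and its focus ring in the middle of the gap. Finish while still holding the barrel pressed down onto both white strips of the V, firmly but without forcing it (about 10 N), and leave the other things on the counter where they are.

Things in the scene. Friction and masses are not known exactly. Their poses are not given: they have to be found in the camera images.
- bench: the grey checking bench, fixed to the counter: a base plate 320 x 110 mm, top 12 mm above the counter. Origin at counter level under the middle of the V-block; x along the optical axis towards the screen, z up, y across. At x = -120 mm the light grey lamp socket block, 70 x 70 mm, its top 38 mm up; about x = 0 the dark grey V-block; at x = +128 mm an upright white screen 90 mm wide, 106 mm tall
- socket (a point): centre of the mouth of the rectangular socket hole, 38 mm above the counter; hole 25.4 mm along the bench x by 31.4 mm across, 24 mm deep, slightly chamfered, black bottom; axes as the bench's
- v_seat (a point): where the middle of the barrel's axis lies when seated: 62 mm above the counter, in the middle of the V-block; axes as the bench's. The V (90 degrees, open upwards) runs along the bench x as two cheeks, each 16 mm long and 62 mm wide, centred 31 mm either side of this point, their tops 57 mm above the counter; the gap of 46 mm between the cheeks is open down to the base plate (12 mm up) and out to both sides, so fingers can go down beside the barrel there
- line_near: the white plastic strips on the V's face on the bench's +y side (robot's side), one on each cheek, inclined 45 degrees; together one contact line. Rigid, slippery enough that a barrel let go just above them slides home by its own weight. A push straight down through the barrel's axis loads both lines alike (each about 0.7 of push and weight); a sideways push of the same size loads only one of them. Origin and axes as the bench's
- line_far: the white plastic strips on the V's face on the bench's -y side (away from the robot). Origin and axes as the bench's
- lamp: the loose lamp module, about 140 g, standing upright on the counter on its plug foot. Origin at the centre of the foot's underside, z up, x towards its round yellow window. Foot 24 mm (x) by 30 mm (y), 22 mm tall, black; above it the ivory head 34 mm (x) by 40 mm (y), 48 mm tall (22 to 70 mm above the origin), whose underside is the shoulder that comes to rest on the socket block; the plug slides in freely, with no catch, spring or click
- lamp_shoulder (a point): centre of the lamp head's underside, 22 mm above the lamp's origin; meets the socket point when fully home
- lamp_window (a point): centre of the lamp's window, on its +x face, 46 mm above the lamp's origin
- barrel: the loose telescope barrel, about 150 g, lying in the foam nest. Origin on its axis at the middle of its focus ring, x along the axis towards the eyepiece; the roll about the axis does not matter. Dark tube 32 mm diameter; silver knurled focus ring 35 mm diameter, 24 mm long (12 mm either side of the origin); brass objective bezel 35 mm diameter from x = -60 to -50 mm; black rubber eyecup 36 mm diameter from x = +50 to +62 mm
- eyepiece (a point): on the barrel's axis at the rubber eyecup, 56 mm from the barrel's origin
- nest: blue foam nest fixed to the counter, 120 x 68 mm; origin under its middle at counter level, x along the barrel. Two foam rests, 36 mm tall, hold the tube 23 to 45 mm either side of the middle with the barrel's axis 38 mm above the counter; between them (46 mm wide) it is only 8 mm high, leaving room for fingers beside the focus ring
- spectacles: leave alone: a pair of brown spectacles standing open; origin at counter level under it at the middle of the front rims
- case: leave alone: dark blue spectacle case, 160 x 62 x 43 mm; origin at counter level under it
- spray: leave alone: lens-cleaner spray bottle, 48 mm across, 145 mm tall, blue band; origin at counter level under it
- screwdriver: leave alone: small green-handled screwdriver, 127 mm long, lying down; origin at counter level under it
- trial_lens: leave alone: red-rimmed trial lens, 38 mm disc with a tab, lying flat; origin at counter level under it
- screw_jar: leave alone: small clear screw jar, 42 mm across, 45 mm tall; origin at counter level under it

How it is judged:
On the way, in this order (a step that is already met when the one before it is completed fails the run):
1. the lamp is fully home in the socket, window towards the V-block, and let go (horizontal distance between lamp_shoulder and socket below 0.003 m and z of lamp_shoulder in the frame of bench between 0.035 and 0.0405 m and angle between the x axis of lamp and the x axis of bench, either way round below 0.08 rad and x of lamp_window in the frame of socket above 0.012 m and contact force between the fingers and lamp below 0.1 N), for 0.2 s.
2. the barrel lies seated in the V, eyepiece towards the screen (distance between barrel and v_seat below 0.008 m and y of barrel in the frame of v_seat between -0.0025 and 0.0025 m and z of barrel in the frame of v_seat between -0.003 and 0.0025 m and angle between the x axis of barrel and the x axis of bench, either way round below 0.06 rad and x of eyepiece in the frame of v_seat above 0.03 m), for 0.2 s.
At the end, for the whole second after the job is handed in: Lamp home in the socket (3 mm sideways, 2.5 mm in depth, 0.08 rad), window to the V-block, released; barrel in the V (2.5 mm sideways and in height, 8 mm along, 0.06 rad), eyepiece to the screen, still, pressed by the fingers with over 2 N on each strip line (all of step 1 and all of step 2 and contact force between barrel and line_near above 2 N and contact force between barrel and line_far above 2 N and contact force between the fingers and barrel above 2 N and linear speed of barrel below 0.02 m/s); the arm keeps its last pose, push and grip.
It fails at once if one of the other things on the counter is moved more than 40 mm (distance of any of spectacles, case, spray, screwdriver, trial_lens, screw_jar from where it was at the start of the episode above 0.04 m).
It fails at once if the barrel is forced: more than 40 N on one strip line (contact force between barrel and line_near above 40 N or contact force between barrel and line_far above 40 N).
It also fails if it takes over 72 s, if anything falls off the work surface, if the arm or the gripper's body presses on something with over 40 N, if the wrist force passes 120 N, or if a joint passes its speed limit or range.

## Robot

A 7-joint arm with a two-finger parallel gripper is mounted at the origin on the work surface. World frame = base frame: x ahead of the robot, y to its left, z up, the work surface at z = 0. Lengths are in m, angles in rad, forces in N, time in s.
With the tool pointing down it reaches from about 0.35 to 0.9 m from the base axis. Payload 7.2 kg.
Tool frame: the origin (TCP) lies at the very end of the fingers, on their centre line; the grasp point (between the pads) lies 19 mm behind it (manip.pinch_z is the x of the grasp point in the tool frame, in m); x points along the fingers, y is the direction in which the jaws open and shut, and the axes are right-handed (so a half turn about x gives the same grasp; the last joint's range is limited). The gripper opens to 88 mm and grips with 3 to 60 N. Pads are 20 mm wide; open, the fingers measure 115 mm over their backs; the gripper's body (75 mm by 178 mm) begins 61 mm behind the grasp point.
Start: joints at [1.21, 0.411, -0.013, 1.596, 0.006, 1.134, -0.082], TCP at [0.18, -0.598, 0.223] pointing down, gripper open.
Joint ranges: [-2.95, 2.95], [-0.29, 1.99], [-1.47, 1.44], [0.14, 2.54], [-1.03, 4.17], [0.13, 1.85], [-2.86, 2.86]. Speed limits (rad/s): [2.39, 2.39, 3.01, 3.01, 3.14, 3.14, 3.14].

## Interface

Orientations are given as a rotation vector (axis times angle).
In Python, from rig import monitor, imaging, job, manip gives the robot as it stands.
- The arm moves only by the tool jog_arm, never from a script. Its arguments are lists of equal length, an entry for each row: "dp": the shift along the tool's x, y, z normalised to -1 to 1, where 1 is 500 mm, a list of three; "yaw": the turn about the tool's x normalised to -1 to 1, where 1 is pi rad. A call has 1 to 12 rows; each row is the pose to reach, as a shift and turn from the pose commanded when the call began, along the tool's axes at that moment, turning the shorter way round; what a row does not reach only later rows make up. A row lasts 1/10 s, in which the tool goes at most 50 mm and 8.59 degrees, less where a joint would pass 70% of its speed; a pose out of reach is approached as far as the arm can. A call with a number of a shift or a turn outside -1 to 1 is refused whole. A call with a gripper value outside its range is refused whole. "claw" is the finger opening in mm, from 0 to 87.8, set as the call begins (left out, the last holds). The fingers move at their own pace and stop on an object; "grip_force" is the grip in N (left out, the last holds). Time passes only in rows, so rows that repeat a pose let the fingers close. It gives the time, the measured TCP pose, the force and the opening at its end, in the units of the state.
- monitor.sense(): the state, without advancing time (a new reading comes with each control period).
- imaging.camera(name): name is "scene" or "top" or "wrist"; returns a dict with "image" (384x512x3 uint8, red, green, blue), "vfov" (degrees; the focal length in pixels is half the picture's height over the tangent of half this angle, whatever the lens; pixels are square), "cx", "cy" (the principal point, pixels), "D" ([k1, k2, p1, p2, k3] as OpenCV has them; the pictures are not rectified), "R" (3x3) and "t" (3): a world point X has camera coordinates R X + t; the wrist camera has in their place "hand_eye" (4x4, takes a point from camera to tool coordinates, whose origin is the TCP and whose axes are the tool frame's). Camera axes: x right, y down, z forward; pixel columns grow to the right and rows downward; lengths in m; the calibration is good to about 2 mm. A picture is of the moment at which its call begins: read the wrist's pose just before it. There is no depth.
- job.close_job(): hands the job in, once; it reports no verdict.
The state is a dict: "time_s": time; "qpos": joint angles; "qd": joint speeds; "joint_efforts": joint torques, N m; "tcp_pos": TCP position; "tool_rot": TCP orientation; "ft_force": force on the tool from outside, world axes, zero at the start; "moment": the same for the moment, N m; "gripper_width": finger opening in m.
Only numpy, scipy, OpenCV 4.12 (cv2) and the standard library are available. Lean on these libraries where they do the work, as an engineer would, in place of code of your own. Each camera call takes 0.05 s, during which the arm holds its last target.

## Working session

There is one attempt and no reset: what is moved stays moved. The work goes in short steps, Python scripts to look and compute and a tool call to move; the robot and the scene stay as the last step left them, time stands still between calls to the robot, and variables do not carry over. Pictures are saved under pics/ and viewed, and the job is handed in when it is done.

Besides the shell and the picture viewer there is one more tool, called after "Request:" by a JSON object that holds its "api" and its "payload", one argument or row to a line. jog_arm: Moves the arm, as the interface text tells. Scaled input: -1 to 1 covers 500 mm each way for a shift and pi rad each way for a turn. Its arguments: {"type":"object","properties":{"dp":{"type":"array"},"yaw":{"type":"array"},"claw":{"type":"number"},"grip_force":{"type":"number"}},"required":["dp","yaw"]}

```bash
ls; mkdir -p pics
cat > h.py <<'E'
import numpy as np, cv2, json
from rig import monitor, imaging, job, manip
from scipy.spatial.transform import Rotation as Ro
def K(c):
    f=192/np.tan(np.radians(c['vfov'])/2); return np.array([[f,0,c['cx']],[0,f,c['cy']],[0,0,1.]])
def snap(name,fn):
    s=monitor.sense(); c=imaging.camera(name)
    if 'hand_eye' in c:
        H=np.array(c['hand_eye']); Rt=Ro.from_rotvec(s['tool_rot']).as_matrix()
        Rcw=Rt@H[:3,:3]; p=Rt@H[:3,3]+np.array(s['tcp_pos'])
        c['R']=Rcw.T; c['t']=-Rcw.T@p
    cv2.imwrite('pics/'+fn+'.png',c['image'][:,:,::-1])
    np.save('pics/'+fn+'.npy',{k:(np.array(v)) for k,v in c.items()},allow_pickle=True)
    return c
def load(fn): return np.load('pics/'+fn+'.npy',allow_pickle=True).item()
def unproj(c,uv,z):
    uv=np.array(uv,float).reshape(-1,1,2); n=cv2.undistortPoints(uv,K(c),np.array(c['D'],float)).reshape(-1,2)
    R=np.array(c['R']);t=np.array(c['t']).ravel(); o=-R.T@t
    d=np.c_[n,np.ones(len(n))]@R
    return o+d*((z-o[2])/d[:,2])[:,None]
def proj(c,X):
    R=np.array(c['R'],float);t=np.array(c['t'],float).ravel()
    return cv2.projectPoints(np.array(X,float).reshape(-1,1,3),cv2.Rodrigues(R)[0],t,K(c),np.array(c['D'],float))[0].reshape(-1,2)
E
python3 - <<'E'
from h import *
s=monitor.sense(); print(s)
print(Ro.from_rotvec(s['tool_rot']).as_matrix().round(3), manip.pinch_z)
for n in ['scene','top','wrist']:
    c=snap(n,n+'0'); print(n,c['vfov'],c['cx'],c['cy'],c['D'],(-c['R'].T@c['t']).round(3))
E
```

```text
pics
{'time_s': 0.0, 'qpos': array([ 1.20981977,  0.41190855, -0.01271439,  1.59707672,  0.00557306,
        1.13429169, -0.08225676]), 'qd': array([ 0.00023814,  0.00057633, -0.00094686,  0.0017629 ,  0.00024916,
        0.00016394, -0.0001299 ]), 'joint_efforts': array([ 1.58649902e-03, -5.87950087e+01,  6.42397106e-01, -2.91079420e+01,
       -5.38264588e-02,  1.83837907e-02,  1.73762746e-04]), 'tcp_pos': array([ 0.18019816, -0.59790975,  0.2217903 ]), 'tool_rot': array([ 2.06449008,  0.30608807, -2.06518127]), 'ft_force': array([0.66846286, 0.30557904, 0.45479422]), 'moment': array([0.01260949, 0.05451556, 0.02251777]), 'gripper_width': 0.08768731721651421}
[[-0.001  0.289 -0.957]
 [ 0.002 -0.957 -0.289]
 [-1.    -0.002  0.   ]] -0.0187
scene 53.41669277181311 253.25742489287995 187.179882406043 [-0.09729182  0.          0.          0.          0.        ] [1.021 0.557 1.124]
top 55.18419438837208 252.76717473719953 192.79067227910062 [0.01141023 0.         0.         0.         0.        ] [0.403 0.036 1.147]
wrist 66.16087581345374 253.7721868535641 193.19412172134832 [-0.05296619  0.          0.          0.          0.        ] [ 0.243 -0.579  0.385]
```

View pics/top0.png

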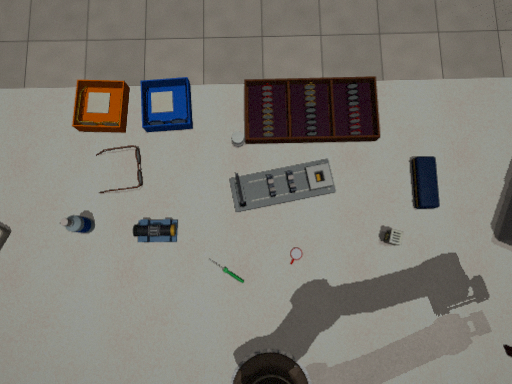

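View pics/scene0.png

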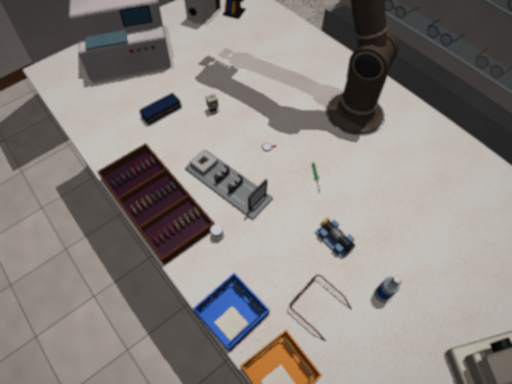

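View pics/wrist0.png

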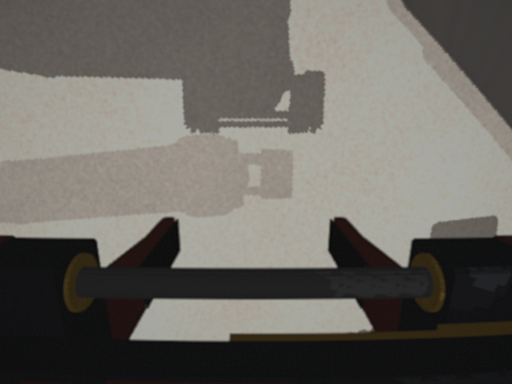

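Run:
```python
from h import *
im=cv2.imread('pics/top0.png')
def cr(x,y,w,h,s,n,im=im): cv2.imwrite('pics/'+n+'.png',cv2.resize(im[y:y+h,x:x+w],None,fx=s,fy=s,interpolation=cv2.INTER_CUBIC))
cr(220,150,130,70,6,'z_bench')
cr(365,210,60,50,8,'z_lamp'); cr(120,205,70,50,8,'z_nest')
im=cv2.imread('pics/scene0.png')
cr(180,80,110,140,4,'z_sc',im)
c=load('top0'); print(unproj(c,[[318,177],[390,235],[156,230],[237,190],[270,375]],0.03).round(3))
```

```text
[[ 0.628 -0.164  0.03 ]
 [ 0.445 -0.371  0.03 ]
 [ 0.475  0.335  0.03 ]
 [ 0.593  0.088  0.03 ]
 [ 0.057  0.001  0.03 ]]
```

View pics/z_bench.png

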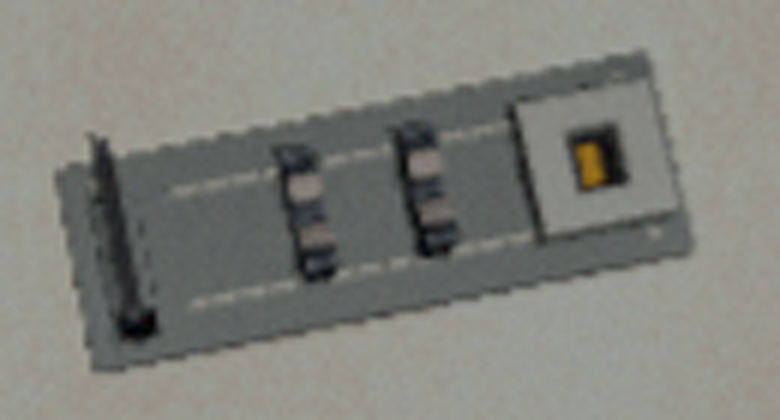

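View pics/z_lamp.png

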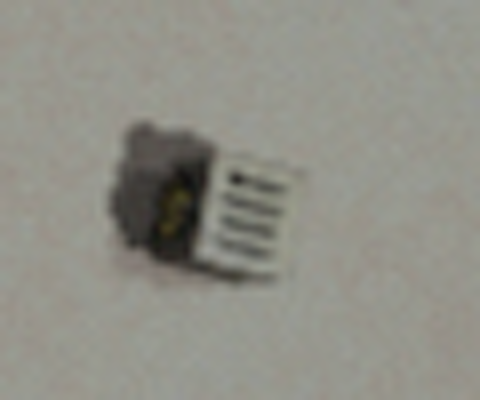

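View pics/z_nest.png

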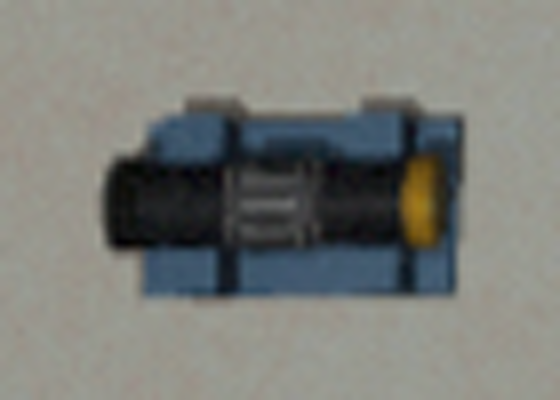

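View pics/z_sc.png

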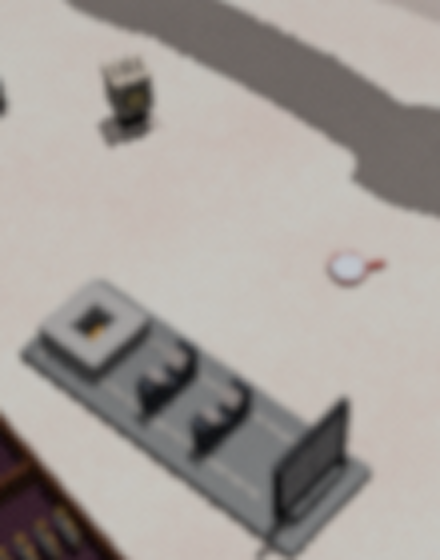

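```bash
cat >> h.py <<'E'
from scipy.optimize import least_squares
def fit(cs,obj,uvs,x0):
    """cs list of cams, obj list of Nx3, uvs list of Nx2 ; fit x,y,yaw"""
    def r(p):
        Rz=Ro.from_euler('z',p[2]).as_matrix(); out=[]
        for c,o,u in zip(cs,obj,uvs): out.append((proj(c,np.array(o,float)@Rz.T+[p[0],p[1],0])-np.array(u)).ravel())
        return np.concatenate(out)
    s=least_squares(r,x0,loss='soft_l1'); return s.x,r(s.x).reshape(-1,2)
E
python3 - <<'E'
from h import *
c=load('top0')
obj=[[160,55,12],[160,-55,12],[-160,-55,12],[-160,55,12],[-85,-35,38],[-155,-35,38],[-155,35,38],[-85,35,38]]
uv=np.array([[97,370],[57,172],[645,52],[692,252],[515,103],[650,80],[690,213],[540,240]])/6+[220,150]
obj=np.array(obj)/1000
b,r=fit([c],[obj],[uv],[.6,-.03,1.7]); print(b,r.round(2))
# lamp: top corners 8x offset 365,210
uv=np.array([[218,150],[300,172],[278,282],[195,257]])/8+[365,210]
ol=np.array([[17,-20,70],[-17,-20,70],[-17,20,70],[17,20,70]])/1000
l,r=fit([c],[ol],[uv],[.44,-.37,1.5]);print(l,r.round(2))
uv=np.array([[107,203],[440,203]])/8+[120,205]
P=unproj(c,uv,.038);print(P); uv=np.array([[225,205],[315,205]])/8+[120,205];P=unproj(c,uv,.038);print(P,P.mean(0))
w=load('wrist0'); print('cam axes in world',w['R'].round(3))
E=np.array(w['hand_eye']);print(E.round(4))
s=monitor.sense();print(proj(w,[s['tcp_pos']]))
E
```

```text
[ 0.60763711 -0.05181309  1.74884789] [[-1.24  0.78]
 [-1.17 -0.29]
 [-0.09  0.11]
 [ 0.13  0.33]
 [ 0.99  0.36]
 [ 0.61 -0.19]
 [-0.82 -0.53]
 [ 1.85 -0.57]]
[ 0.43820761 -0.37367194  1.28464869] [[-0.65 -0.08]
 [ 0.64  0.26]
 [ 0.61 -0.08]
 [-0.61 -0.09]]
[[0.47454775 0.40098315 0.038     ]
 [0.4719261  0.27564793 0.038     ]]
[[0.47286471 0.35655946 0.038     ]
 [0.47215613 0.32268788 0.038     ]] [0.47251042 0.33962367 0.038     ]
cam axes in world [[ 0.289 -0.957 -0.001]
 [-0.929 -0.281  0.24 ]
 [-0.23  -0.068 -0.971]]
[[-5.000e-04 -2.399e-01  9.708e-01 -1.632e-01]
 [ 1.000e+00  1.000e-04  5.000e-04 -5.000e-04]
 [-2.000e-04  9.708e-01  2.399e-01 -6.520e-02]
 [ 0.000e+00  0.000e+00  0.000e+00  1.000e+00]]
[[254.62763087 234.07833365]]
```

```bash
cat >> h.py <<'E'
def mv(target,ydir=None):
    """target TCP world, ydir: world angle of tool y"""
    s=monitor.sense(); R=Ro.from_rotvec(s['tool_rot']).as_matrix(); p=np.array(s['tcp_pos'])
    dp=R.T@(np.array(target)-p)/0.5
    cur=np.arctan2(R[1,1],R[0,1]); d=0
    if ydir is not None: d=-((ydir-cur+np.pi)%(2*np.pi)-np.pi)/np.pi
    print('t',round(s['time_s'],2),'tcp',p.round(4),'ydir',cur.round(4),'f',s['ft_force'].round(2),'w',round(s['gripper_width'],4),'DP',dp.round(4),'YAW',round(d,4),'rows',np.abs(np.linalg.norm(dp)*10).round(1),abs(d*180/8.59))
E
python3 -c "
from h import *
mv([.438,-.374,.2],-.286)"
```

```text
t 0.15 tcp [ 0.1803 -0.5981  0.222 ] ydir -1.2779 f [ 0.37  0.39 -0.99] w 0.0879 DP [ 0.0443 -0.2802 -0.6229] YAW -0.3157 rows 6.8 6.6161456677898975
```

Request:
{"api": "jog_arm", "payload": {
  "dp": [
    [0.044,-0.28,-0.623],
    [0.044,-0.28,-0.623],
    [0.044,-0.28,-0.623],
    [0.044,-0.28,-0.623],
    [0.044,-0.28,-0.623],
    [0.044,-0.28,-0.623],
    [0.044,-0.28,-0.623],
    [0.044,-0.28,-0.623],
    [0.044,-0.28,-0.623],
    [0.044,-0.28,-0.623]
  ],
  "yaw": [-0.316,-0.316,-0.316,-0.316,-0.316,-0.316,-0.316,-0.316,-0.316,-0.316]
}}

```text
time_s: 1.15
tcp_pos: [0.437, -0.3757, 0.2004]
tool_rot: [1.417, 1.059, -1.419]
ft_force: [-0.4, -0.1, 0.8]
gripper_width: 0.088
```

```bash
python3 -c "
from h import *
mv([.438,-.374,.2],-.286)
c=snap('wrist','w1')
"
```

```text
t 1.15 tcp [ 0.437  -0.3757  0.2004] ydir -0.2879 f [-0.4  -0.07  0.76] w 0.088 DP [ 0.0008  0.001  -0.0038] YAW -0.0006 rows 0.0 0.012452772904806874
```

View pics/w1.png

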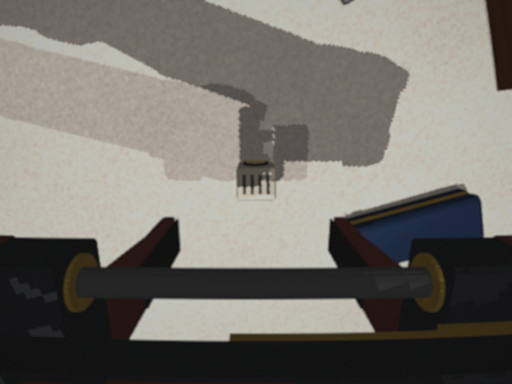

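Run:
```python
from h import *
im=cv2.imread('pics/w1.png'); x,y,w,h=215,140,90,70
cv2.imwrite('pics/w1z.png',cv2.resize(im[y:y+h,x:x+w],None,fx=8,fy=8,interpolation=cv2.INTER_CUBIC))
```

```text
(no output)
```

View pics/w1z.png

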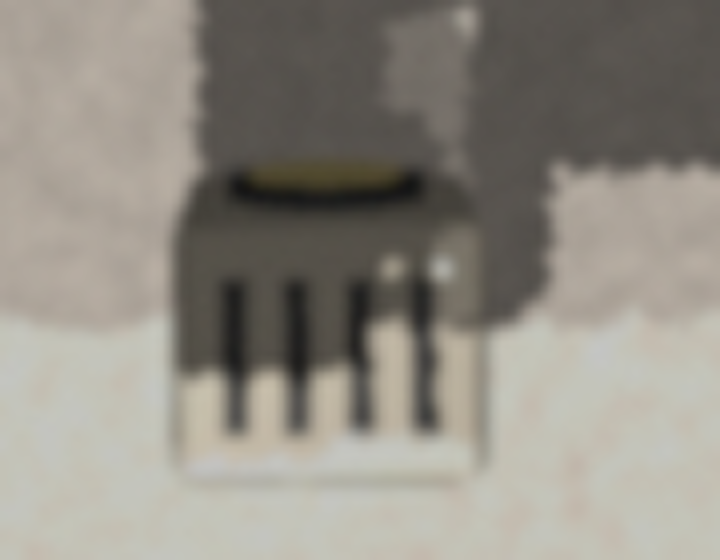

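Run:
```python
from h import *
c=load('w1')
ol=np.array([[17,-20,70],[-17,-20,70],[-17,20,70],[17,20,70]])/1000
uv=np.array([[484,222],[490,478],[173,480],[176,226]])/8+[215,140]-.44
l,r=fit([c],[ol],[uv],[.44,-.37,1.3]);print(l,r.round(2)*8)
im=cv2.imread('pics/w1.png'); x,y,w,h=215,140,90,70
Rz=Ro.from_euler('z',l[2]).as_matrix()
q=(proj(c,ol@Rz.T+[l[0],l[1],0])-[x,y]+.5)*8
z=cv2.imread('pics/w1z.png'); cv2.polylines(z,[q.astype(int)],True,(0,0,255)); 
o2=ol.copy();o2[:,2]=.022;q=(proj(c,o2@Rz.T+[l[0],l[1],0])-[x,y]+.5)*8;cv2.polylines(z,[q.astype(int)],True,(0,255,0))
th=np.linspace(0,6.28,30);o=np.c_[th*0+.017,.014*np.cos(th),.046+.014*np.sin(th)];q=(proj(c,o@Rz.T+[l[0],l[1],0])-[x,y]+.5)*8;cv2.polylines(z,[q.astype(int)],True,(255,255,0))
cv2.imwrite('pics/w1o.png',z)
```

```text
[ 0.43961405 -0.37359749  1.2921486 ] [[ 4.96 -2.4 ]
 [-3.28  2.88]
 [ 3.68  3.6 ]
 [-5.52 -3.6 ]]
```

View pics/w1o.png

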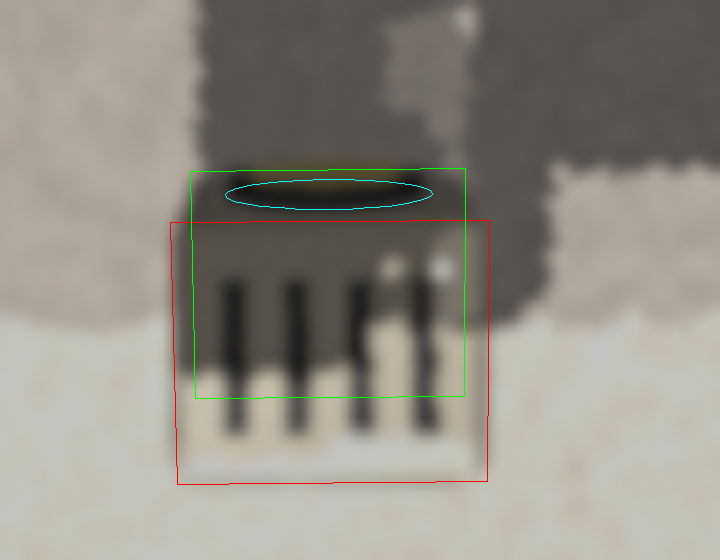

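```bash
python3 -c "
from h import *
mv([.4395,-.374,.034],-.280)
"
```

```text
t 1.2 tcp [ 0.4368 -0.3759  0.2005] ydir -0.2884 f [ 0.21 -0.75 -1.24] w 0.088 DP [ 0.333   0.0042 -0.0054] YAW -0.0027 rows 3.3 0.05622148866672832
```

Request:
{"api": "jog_arm", "payload": {
  "dp": [
    [0.1,0.004,-0.005],
    [0.18,0.004,-0.005],
    [0.24,0.004,-0.005],
    [0.29,0.004,-0.005],
    [0.32,0.004,-0.005],
    [0.332,0.004,-0.005],
    [0.332,0.004,-0.005],
    [0.332,0.004,-0.005]
  ],
  "yaw": [-0.003,-0.003,-0.003,-0.003,-0.003,-0.003,-0.003,-0.003]
}}

```text
time_s: 2.0
tcp_pos: [0.4413, -0.3734, 0.0358]
tool_rot: [1.41, 1.064, -1.409]
ft_force: [-0.1, -0.2, -0.2]
gripper_width: 0.0878
```

```bash
python3 -c "
from h import *
mv([.4395,-.374,.034],-.280)
c=snap('wrist','w2')
"
```

```text
t 2.0 tcp [ 0.4413 -0.3734  0.0358] ydir -0.2765 f [-0.14 -0.19 -0.18] w 0.0878 DP [ 0.0035 -0.0031  0.0022] YAW 0.0011 rows 0.1 0.0236176542278908
```

View pics/w2.png

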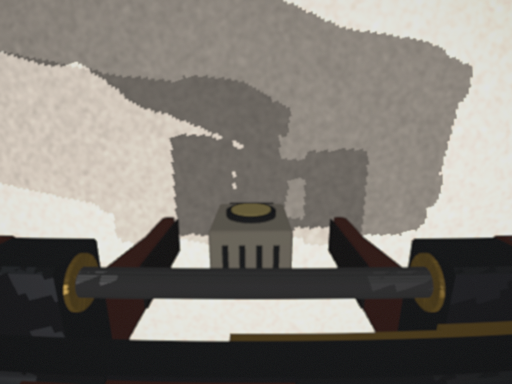

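Request:
{"api": "jog_arm", "payload": {
  "dp": [
    [0,0,0],
    [0,0,0],
    [0,0,0],
    [0,0,0],
    [0,0,0],
    [0,0,0],
    [0,0,0],
    [0,0,0]
  ],
  "yaw": [0,0,0,0,0,0,0,0],
  "claw": 30,
  "grip_force": 20
}}

```text
time_s: 2.85
tcp_pos: [0.4408, -0.3726, 0.0346]
tool_rot: [1.409, 1.066, -1.41]
ft_force: [-0.3, -0.2, -0.3]
gripper_width: 0.0403
```

```bash
python3 -c "
from h import *
mv([.4395,-.374,.034],-.280)
c=snap('wrist','w3')
"
```

```text
t 2.85 tcp [ 0.4408 -0.3726  0.0346] ydir -0.2759 f [-0.3  -0.22 -0.3 ] w 0.0403 DP [ 0.0012 -0.0017  0.0034] YAW 0.0013 rows 0.0 0.02723213977447791
```

View pics/w3.png

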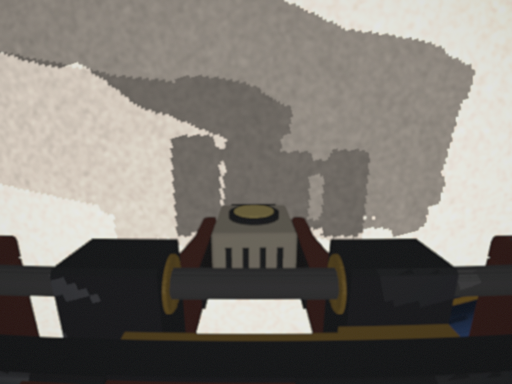

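Request:
{"api": "jog_arm", "payload": {
  "dp": [
    [-0.03,0,0],
    [-0.1,0,0],
    [-0.18,0,0],
    [-0.24,0,0],
    [-0.24,0,0]
  ],
  "yaw": [0,0,0,0,0]
}}

```text
time_s: 3.4
tcp_pos: [0.4432, -0.3741, 0.1602]
tool_rot: [1.409, 1.057, -1.406]
ft_force: [0.9, -0.6, -2.1]
gripper_width: 0.0405
```

```bash
python3 -c "
from h import *
mv([.641,-.239,.15],.178)
im=cv2.imread('pics/w3.png'); x,y,w,h=200,190,110,90
cv2.imwrite('pics/w3z.png',cv2.resize(im[y:y+h,x:x+w],None,fx=7,fy=7,interpolation=cv2.INTER_CUBIC))
"
```

```text
t 3.4 tcp [ 0.4432 -0.3741  0.1602] ydir -0.2758 f [ 0.9  -0.55 -2.07] w 0.0405 DP [ 0.0216  0.3069 -0.3678] YAW -0.1445 rows 4.8 3.027201427942302
```

View pics/w3z.png

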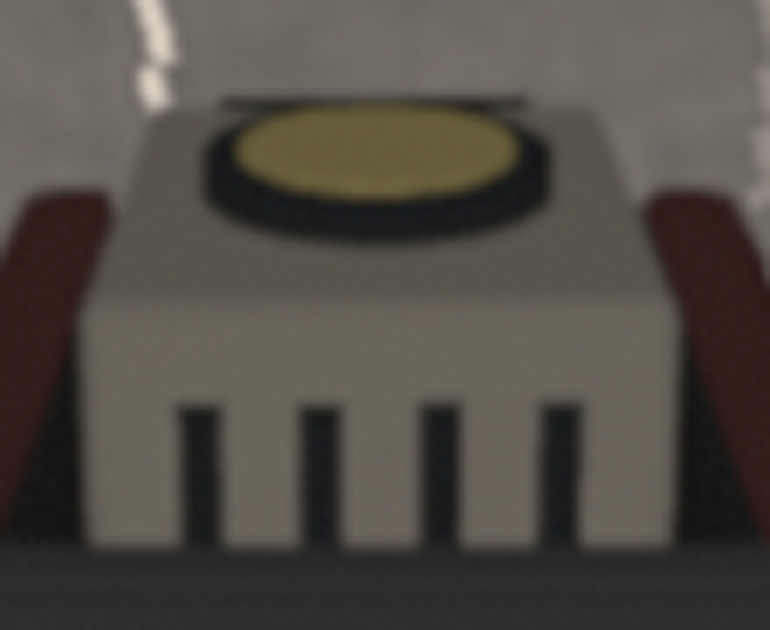

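Request:
{"api": "jog_arm", "payload": {
  "dp": [
    [0.02,0.06,-0.07],
    [0.02,0.15,-0.18],
    [0.02,0.23,-0.28],
    [0.02,0.28,-0.34],
    [0.02,0.307,-0.368],
    [0.02,0.307,-0.368],
    [0.02,0.307,-0.368],
    [0.02,0.307,-0.368],
    [0.02,0.307,-0.368],
    [0.02,0.307,-0.368]
  ],
  "yaw": [-0.03,-0.07,-0.11,-0.145,-0.145,-0.145,-0.145,-0.145,-0.145,-0.145]
}}

```text
time_s: 4.4
tcp_pos: [0.6377, -0.2388, 0.1448]
tool_rot: [1.077, 1.288, -1.078]
ft_force: [0.4, -1.4, -1.6]
gripper_width: 0.0399
```

```bash
python3 -c "
from h import *
mv([.641,-.239,.15],.178)
c=snap('wrist','w4'); 
for i in range(3): s=monitor.sense(); print(s['tcp_pos'].round(4)); imaging.camera('wrist')
print(Ro.from_rotvec(s['tool_rot']).as_matrix().round(4))
"
```

```text
t 4.4 tcp [ 0.6377 -0.2388  0.1448] ydir 0.1777 f [ 0.43 -1.4  -1.61] w 0.0399 DP [-0.0103  0.0063  0.0016] YAW -0.0001 rows 0.1 0.0017701858658940254
[ 0.6379 -0.2386  0.1449]
[ 0.6381 -0.2383  0.1449]
[ 0.6382 -0.2381  0.1449]
[[ 1.000e-04  9.841e-01  1.777e-01]
 [-3.000e-04  1.777e-01 -9.841e-01]
 [-1.000e+00  1.000e-04  3.000e-04]]
```

View pics/w4.png

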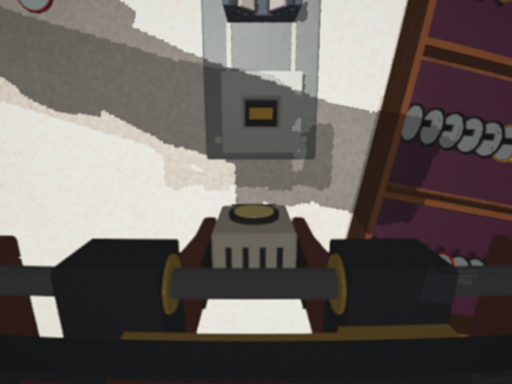

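```bash
python3 -c "
from h import *
im=cv2.imread('pics/w4.png')
for n,(x,y,w,h) in dict(s=(195,60,130,105),l=(200,190,110,90)).items():
  cv2.imwrite('pics/w4%s.png'%n,cv2.resize(im[y:y+h,x:x+w],None,fx=6,fy=6,interpolation=cv2.INTER_CUBIC))
"
```

```text
(no output)
```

View pics/w4s.png

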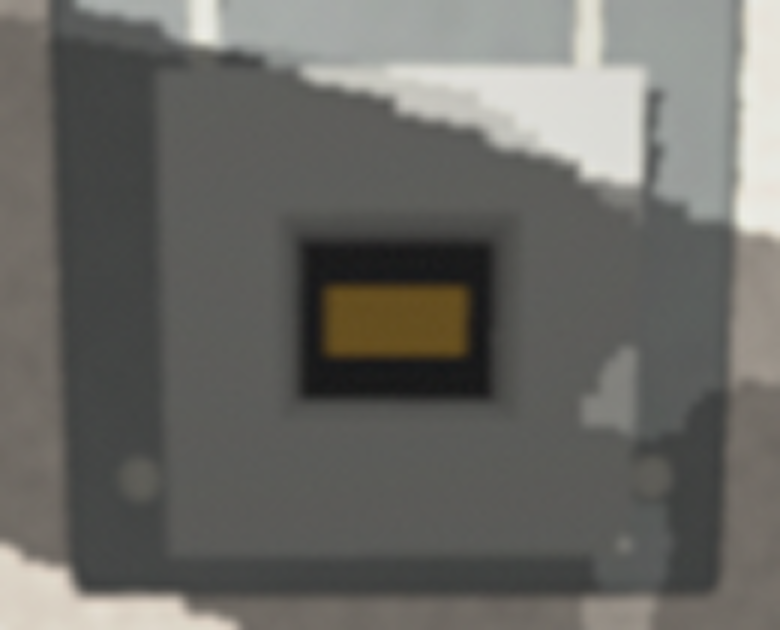

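View pics/w4l.png

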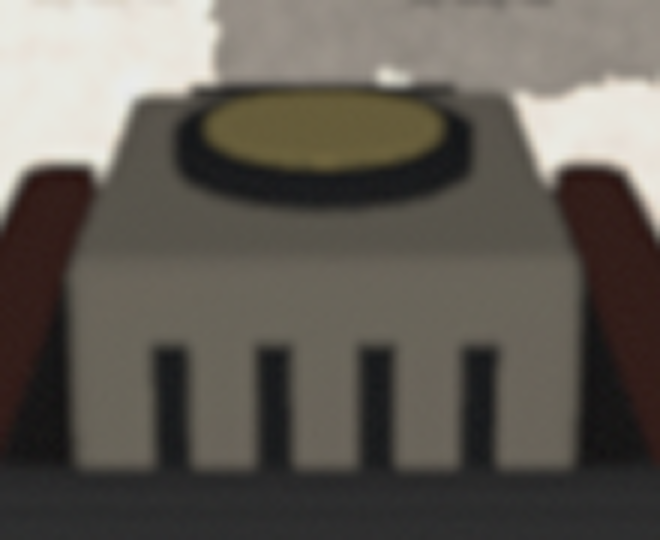

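```bash
cat > w4fit.py <<'E'
from h import *
c=load('w4')
ob=np.array([[35,35],[35,-35],[-35,-35],[-35,35]])
uvb=np.array([[157,65],[648,67],[632,556],[167,556]])/6+[195,60]-.42
oh=np.array([[14.3,17.3],[14.3,-17.3],[-14.3,-17.3],[-14.3,17.3]])
uvh=np.array([[287,213],[517,213],[513,414],[288,414]])/6+[195,60]-.42
def run(o,u,x0,n):
    o=np.c_[o/1000,np.full(len(o),.038)]
    p,r=fit([c],[o],[u],x0); print(n,p.round(4)); print((r*6).round(1).tolist()); return p
run(ob,uvb,[.63,-.17,1.75],'block'); run(oh,uvh,[.63,-.17,1.75],'hole')
b=run(np.r_[ob,oh],np.r_[uvb,uvh],[.63,-.17,1.75],'both')
ol=np.array([[17,20,70],[17,-20,70],[17,-20,22],[17,20,22]])/1000
uvl=np.array([[70,256],[583,254],[516,93],[133,93]])/6+[200,190]-.42
def r(p):
    X=ol@Ro.from_euler('z',p[3]).as_matrix().T+p[:3]; return (proj(c,X)-uvl).ravel()
s=least_squares(r,[.638,-.239,.11,1.75]);l=s.x;print('lamp',l.round(4),(s.fun*6).round(1))
# fixed z variant
zf=.1448-.0346
s2=least_squares(lambda q:r([q[0],q[1],zf,q[2]]),[.638,-.239,1.75]);print('lamp zfix',zf,s2.x.round(4),(s2.fun*6).round(1))
S=monitor.sense();print(S['tcp_pos'])
E
python3 w4fit.py
```

```text
block [ 0.6316 -0.1662  1.7476]
[[2.4, 2.0], [-2.3, 1.3], [-2.8, -1.7], [2.7, -2.3]]
hole [ 0.6316 -0.1659  1.7485]
[[-3.6, 0.9], [3.2, 1.2], [3.4, -0.9], [-3.0, -1.1]]
both [ 0.6316 -0.166   1.7477]
[[2.4, 0.8], [-2.2, 0.0], [-2.7, -2.8], [2.7, -3.4], [-3.6, 1.9], [3.2, 2.4], [3.2, 0.3], [-3.1, -0.1]]
lamp [ 0.6382 -0.2414  0.1079  1.7511] [ 1.3  3.1 -2.6  3.8  0.2 -5.1  1.6 -4.1]
lamp zfix 0.11020000000000002 [ 0.6381 -0.2406  1.7511] [-3.2  4.3  1.9  5.   2.7 -6.4 -1.  -5.4]
[ 0.63839748 -0.23788574  0.14485979]
```

```bash
python3 -c "
from h import *
mv([.6311,-.1638,.12],.1772)
mv([.6311,-.1638,.088],.1772)
"
```

```text
t 4.6 tcp [ 0.6384 -0.2379  0.1449] ydir 0.179 f [ 0.09 -0.37 -0.55] w 0.0399 DP [ 0.0497  0.012  -0.1484] YAW 0.0006 rows 1.6 0.012083659015674703
t 4.6 tcp [ 0.6384 -0.2379  0.1449] ydir 0.179 f [ 0.09 -0.37 -0.55] w 0.0399 DP [ 0.1137  0.012  -0.1484] YAW 0.0006 rows 1.9 0.012083659015674703
```

Request:
{"api": "jog_arm", "payload": {
  "dp": [
    [0,0.004,-0.04],
    [0,0.008,-0.09],
    [0,0.012,-0.13],
    [0,0.012,-0.148],
    [0.03,0.012,-0.148],
    [0.06,0.012,-0.148],
    [0.09,0.012,-0.148],
    [0.11,0.012,-0.148],
    [0.114,0.012,-0.148],
    [0.114,0.012,-0.148],
    [0.114,0.012,-0.148]
  ],
  "yaw": [0,0,0,0,0,0,0,0,0,0,0]
}}

```text
time_s: 5.7
tcp_pos: [0.6317, -0.1637, 0.088]
tool_rot: [1.076, 1.288, -1.075]
ft_force: [0.7, -0.1, -0.5]
gripper_width: 0.0397
```

```bash
python3 -c "
from h import *
mv([.6311,-.1638,.088],.1772)
c=snap('wrist','w5'); snap('scene','s5'); snap('top','t5')
for i in range(3): s=monitor.sense(); print(s['tcp_pos'].round(4)); imaging.camera('wrist')
def cr(f,x,y,w,h,s,n): cv2.imwrite('pics/'+n+'.png',cv2.resize(cv2.imread('pics/'+f+'.png')[y:y+h,x:x+w],None,fx=s,fy=s,interpolation=cv2.INTER_CUBIC))
cr('s5',170,110,120,100,6,'s5z')
"
```

```text
t 5.7 tcp [ 0.6317 -0.1637  0.088 ] ydir 0.1795 f [ 0.66 -0.07 -0.55] w 0.0397 DP [ 0.0001 -0.0013  0.    ] YAW 0.0007 rows 0.0 0.015279040669019127
[ 0.6318 -0.1636  0.0884]
[ 0.6317 -0.1636  0.0883]
[ 0.6316 -0.1636  0.0882]
```

View pics/w5.png

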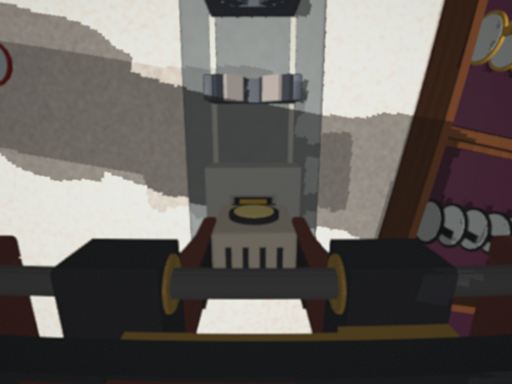

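View pics/s5z.png

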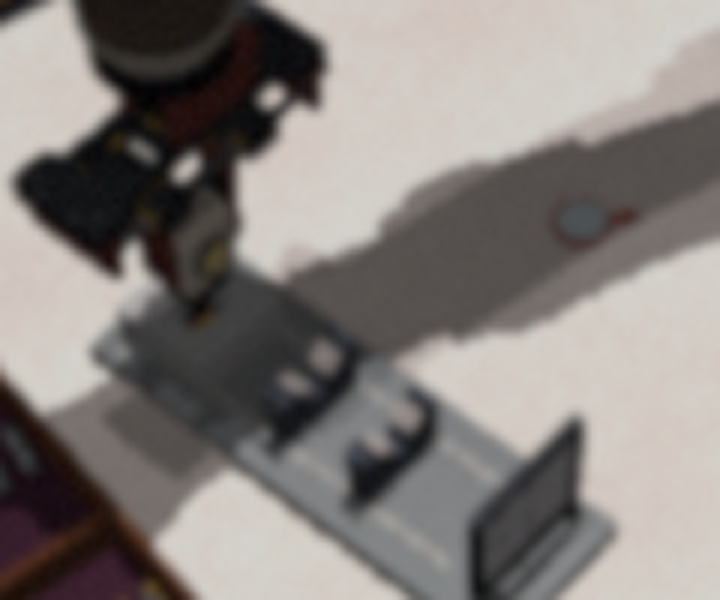

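```bash
python3 -c "
from h import *
im=cv2.imread('pics/w5.png')
x,y,w,h=195,155,120,90
cv2.imwrite('pics/w5z.png',cv2.resize(im[y:y+h,x:x+w],None,fx=6,fy=6,interpolation=cv2.INTER_CUBIC))
"
```

```text
(no output)
```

View pics/w5z.png

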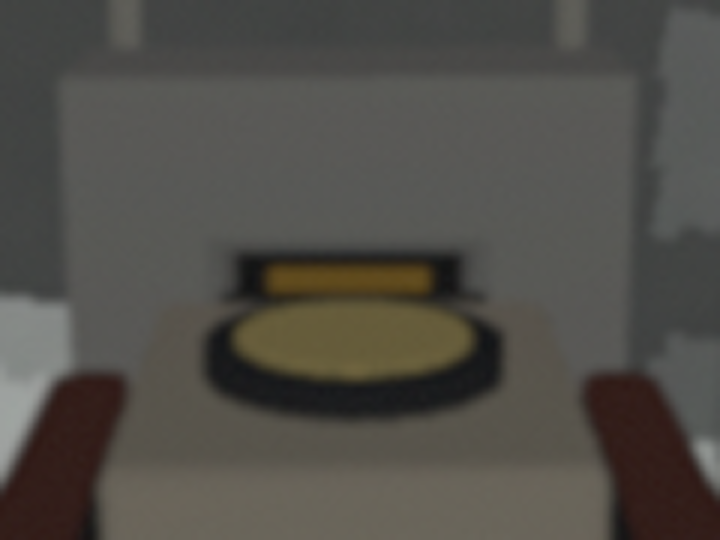

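```bash
cat > w5fit.py <<'E'
from h import *
c=load('w5')
o=np.array([[35,35],[35,-35],[14.9,17.],[14.9,-17.]])
u=np.array([[59,75],[637,74],[212,240],[487,240]])/6+[195,155]-.42
o=np.c_[o/1000,np.full(len(o),.038)]
p,r=fit([c],[o],[u],[.63,-.17,1.75]); print('sock',p.round(4)); print((r*6).round(1).tolist())
ol=np.array([[17,20,70],[17,-20,70],[17,-20,22],[17,20,22]])/1000
uvl=np.array([[97,468],[612,466],[548,302],[162,302]])/6+[195,155]-.42
def r(p):
    X=ol@Ro.from_euler('z',p[3]).as_matrix().T+p[:3]; return (proj(c,X)-uvl).ravel()
s=least_squares(r,[.638,-.169,.05,1.75]);l=s.x;print('lamp',l.round(4),(s.fun*6).round(1))
zf=.088-.0346
s2=least_squares(lambda q:r([q[0],q[1],zf,q[2]]),[.638,-.169,1.75]);print('lamp zfix',zf,s2.x.round(4),(s2.fun*6).round(1))
l=s2.x; Rb=Ro.from_euler('z',1.748).as_matrix()
print('sock-lamp in bench axes mm',((Rb.T@np.array([p[0]-l[0],p[1]-l[1],0]))*1000).round(2))
# TCP->lamp in world from w4
E
python3 w5fit.py
```

```text
sock [ 0.6315 -0.1665  1.7525]
[[2.1, 2.8], [-1.1, 2.4], [0.3, -2.5], [-1.3, -3.2]]
lamp [ 0.6321 -0.166   0.0521  1.7525] [ 1.6  2.2 -0.6  2.9 -1.8 -3.9  0.4 -3. ]
lamp zfix 0.053399999999999996 [ 0.632  -0.1655  1.7525] [-1.   2.9  2.1  3.7 -0.4 -4.7 -1.  -3.7]
sock-lamp in bench axes mm [-0.85  0.62  0.  ]
```

Request:
{"api": "jog_arm", "payload": {
  "dp": [
    [0,-0.0012,0.001],
    [0,-0.0012,0.001],
    [0.008,-0.0012,0.001],
    [0.014,-0.0012,0.001],
    [0.02,-0.0012,0.001],
    [0.025,-0.0012,0.001],
    [0.03,-0.0012,0.001],
    [0.035,-0.0012,0.001],
    [0.04,-0.0012,0.001],
    [0.04,-0.0012,0.001]
  ],
  "yaw": [0,0,0,0,0,0,0,0,0,0]
}}

```text
time_s: 7.0
tcp_pos: [0.6307, -0.1643, 0.0673]
tool_rot: [1.076, 1.289, -1.076]
ft_force: [-0.2, -0.7, -0.8]
gripper_width: 0.0398
```

```bash
python3 -c "
from h import *
mv([.6311,-.1638,.052],.1772)
c=snap('wrist','w6')
im=cv2.imread('pics/w6.png')
x,y,w,h=175,140,160,120
cv2.imwrite('pics/w6z.png',cv2.resize(im[y:y+h,x:x+w],None,fx=5,fy=5,interpolation=cv2.INTER_CUBIC))
"
```

```text
t 7.0 tcp [ 0.6307 -0.1643  0.0673] ydir 0.1796 f [-0.23 -0.66 -0.84] w 0.0398 DP [ 0.0305  0.001  -0.0008] YAW 0.0008 rows 0.3 0.015986189297816054
```

View pics/w6z.png

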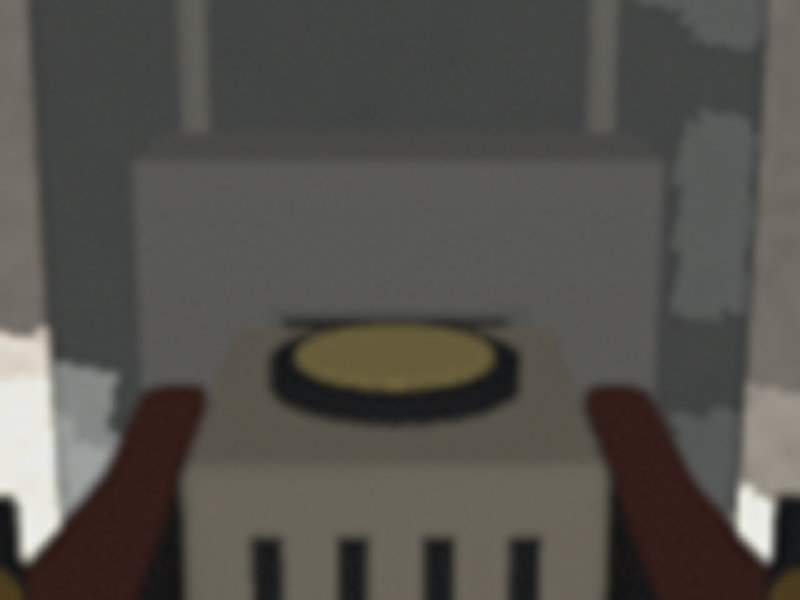

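Request:
{"api": "jog_arm", "payload": {
  "dp": [
    [0.006,0,0],
    [0.012,0,0],
    [0.018,0,0],
    [0.023,0,0],
    [0.027,0,0],
    [0.03,0,0],
    [0.032,0,0],
    [0.032,0,0],
    [0.032,0,0]
  ],
  "yaw": [0,0,0,0,0,0,0,0,0]
}}

```text
time_s: 7.95
tcp_pos: [0.6308, -0.1642, 0.0515]
tool_rot: [1.076, 1.289, -1.076]
ft_force: [0.7, -2.0, -1.4]
gripper_width: 0.0402
```

```bash
python3 -c "
from h import *
mv([.6311,-.1638,.0506],.1772)
c=snap('wrist','w7')
im=cv2.imread('pics/w7.png')
x,y,w,h=175,140,160,120
cv2.imwrite('pics/w7z.png',cv2.resize(im[y:y+h,x:x+w],None,fx=5,fy=5,interpolation=cv2.INTER_CUBIC))
"
```

```text
t 7.95 tcp [ 0.6308 -0.1642  0.0515] ydir 0.1796 f [ 0.74 -2.02 -1.41] w 0.0402 DP [ 0.0019  0.0008 -0.0007] YAW 0.0008 rows 0.0 0.01630524170481869
```

View pics/w7z.png

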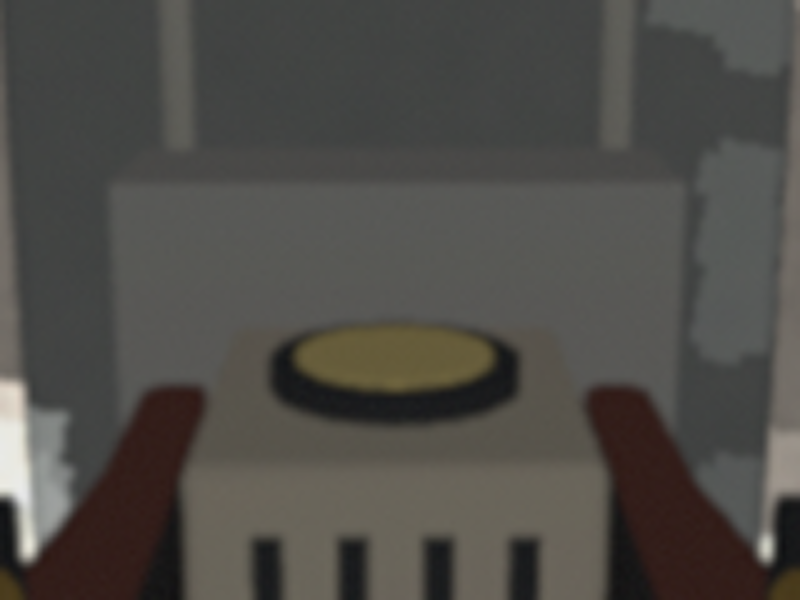

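Request:
{"api": "jog_arm", "payload": {
  "dp": [
    [0.002,0,0],
    [0.004,0,0],
    [0.004,0,0],
    [0.004,0,0]
  ],
  "yaw": [0,0,0,0]
}}

```text
time_s: 8.4
tcp_pos: [0.6309, -0.1642, 0.0506]
tool_rot: [1.076, 1.288, -1.076]
ft_force: [-3.4, -0.6, 5.9]
gripper_width: 0.0397
```

```bash
python3 -c "
from h import *
mv([.6311,-.1638,.0506],.1772)
"
```

```text
t 8.4 tcp [ 0.6309 -0.1642  0.0506] ydir 0.1797 f [-3.36 -0.64  5.92] w 0.0397 DP [ 0.      0.0006 -0.0008] YAW 0.0008 rows 0.0 0.016430598478335254
```

Request:
{"api": "jog_arm", "payload": {
  "dp": [
    [0,0,0],
    [0,0,0],
    [0,0,0],
    [0,0,0],
    [0,0,0],
    [-0.03,0,0],
    [-0.09,0,0],
    [-0.16,0,0],
    [-0.2,0,0],
    [-0.2,0,0],
    [-0.2,0,0]
  ],
  "yaw": [0,0,0,0,0,0,0,0,0,0,0],
  "claw": 75
}}

```text
time_s: 9.5
tcp_pos: [0.6309, -0.1642, 0.1504]
tool_rot: [1.076, 1.288, -1.075]
ft_force: [0.3, -0.7, 0.0]
gripper_width: 0.0751
```

```bash
python3 -c "
from h import *
mv([.4725,.3396,.17],0)
c=snap('wrist','w8')
"
```

```text
t 9.5 tcp [ 0.6309 -0.1642  0.1504] ydir 0.1796 f [ 0.28 -0.68  0.01] w 0.0751 DP [-0.0401 -0.1317 -1.048 ] YAW 0.0572 rows 10.6 1.1980236254443883
```

View pics/w8.png

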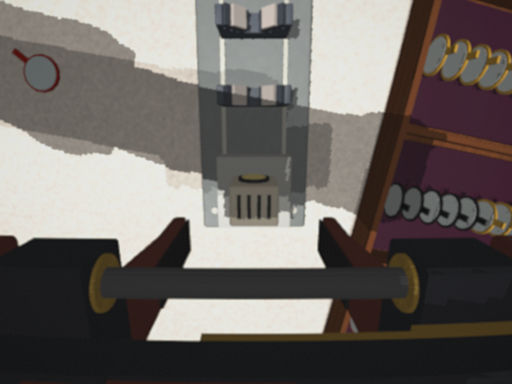

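Request:
{"api": "jog_arm", "payload": {
  "dp": [
    [-0.04,0,-0.05],
    [-0.04,-0.02,-0.13],
    [-0.04,-0.03,-0.22],
    [-0.04,-0.04,-0.32],
    [-0.04,-0.06,-0.42],
    [-0.04,-0.07,-0.52],
    [-0.04,-0.08,-0.62],
    [-0.04,-0.1,-0.72],
    [-0.04,-0.11,-0.82],
    [-0.04,-0.12,-0.92],
    [-0.04,-0.132,-1.0],
    [-0.04,-0.132,-1.0]
  ],
  "yaw": [0,0.01,0.02,0.03,0.04,0.05,0.06,0.064,0.064,0.064,0.064,0.064]
}}

```text
time_s: 10.75
tcp_pos: [0.472, 0.3229, 0.1687]
tool_rot: [1.218, 1.208, -1.219]
ft_force: [-0.1, -0.1, -0.5]
gripper_width: 0.075
```

```bash
python3 -c "
from h import *
mv([.4725,.3396,.17],-.02)
c=snap('wrist','w9')
"
```

```text
t 10.75 tcp [0.472  0.3229 0.1687] ydir -0.0116 f [-0.1  -0.07 -0.54] w 0.075 DP [-0.0024  0.0006 -0.0335] YAW 0.0027 rows 0.3 0.05600065032725725
```

View pics/w9.png

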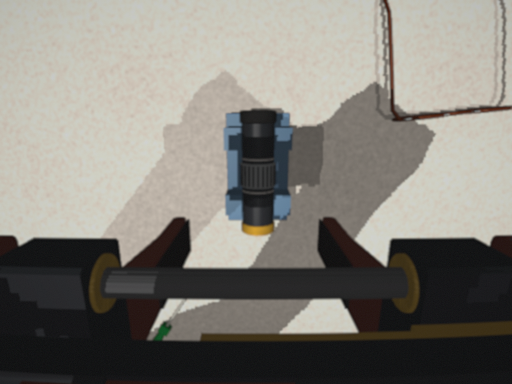

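```bash
python3 -c "
from h import *
im=cv2.imread('pics/w9.png')
x,y,w,h=210,95,100,150
cv2.imwrite('pics/w9z.png',cv2.resize(im[y:y+h,x:x+w],None,fx=4,fy=4,interpolation=cv2.INTER_CUBIC))
c=load('w9'); print(unproj(c,[[393,118]],0.02))
"
```

```text
[[0.61715865 0.39062332 0.02      ]]
```

View pics/w9z.png

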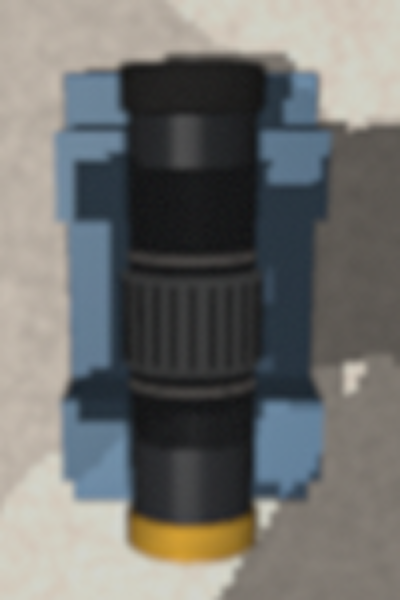

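```bash
python3 -c "
from h import *
c=load('w9')
u=np.array([[194.5,90],[193.5,326],[192.5,538],[193.5,278],[193.5,376]])/4+[210,95]-.4
z=np.array([.038]);P=unproj(c,u,.038);print(P.round(4)); d=P[0]-P[2];print(np.arctan2(d[1],d[0]), np.linalg.norm(d))
P2=unproj(c,u,.053);print(P2.round(4)[1])
mv([P2[1][0],P[1][1],.0195],np.arctan2(d[1],d[0])-np.pi/2)
"
```

```text
[[0.4767 0.392  0.038 ]
 [0.4759 0.3339 0.038 ]
 [0.4752 0.2768 0.038 ]
 [0.476  0.3461 0.038 ]
 [0.4758 0.3209 0.038 ]]
1.5582641559538621 0.11512705463277093
[0.4758 0.3366 0.053 ]
t 10.8 tcp [0.4738 0.3192 0.1684] ydir -0.0149 f [ 0.8  -0.17  0.19] w 0.0751 DP [ 0.2978  0.0043 -0.0293] YAW -0.0007 rows 3.0 0.015536409360967068
```

Request:
{"api": "jog_arm", "payload": {
  "dp": [
    [0.03,0.004,-0.03],
    [0.07,0.004,-0.03],
    [0.11,0.004,-0.03],
    [0.14,0.004,-0.03],
    [0.14,0.004,-0.03],
    [0.14,0.004,-0.03],
    [0.14,0.004,-0.03]
  ],
  "yaw": [0,0,0,0,0,0,0]
}}

```text
time_s: 11.5
tcp_pos: [0.4794, 0.331, 0.1005]
tool_rot: [1.226, 1.198, -1.224]
ft_force: [0.1, 0.2, -0.7]
gripper_width: 0.0749
```

```bash
python3 -c "
from h import *
mv([.4758,.3366,.0195],-.0125)
c=snap('wrist','w10')
"
```

```text
t 11.5 tcp [0.4794 0.331  0.1005] ydir -0.0218 f [ 0.09  0.16 -0.68] w 0.0749 DP [ 0.1619 -0.0077 -0.0109] YAW -0.003 rows 1.6 0.062354647571374884
```

View pics/w10.png

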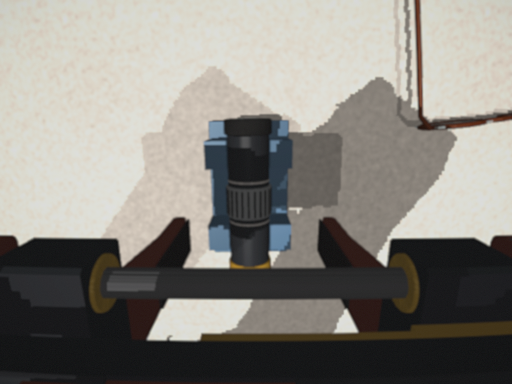

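```bash
python3 -c "
from h import *
im=cv2.imread('pics/w10.png')
x,y,w,h=200,110,100,160
cv2.imwrite('pics/w10z.png',cv2.resize(im[y:y+h,x:x+w],None,fx=4,fy=4,interpolation=cv2.INTER_CUBIC))
"
```

```text
(no output)
```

View pics/w10z.png

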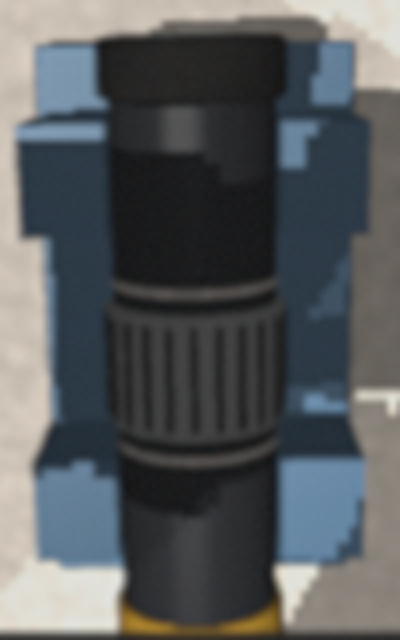

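```bash
python3 -c "
from h import *
c=load('w10')
u=np.array([[195,312],[195,440],[195,376],[192,70],[199,560]])/4+[200,110]-.4
P=unproj(c,u,.0545);print(P.round(4)); d=P[3]-P[4];print(np.arctan2(d[1],d[0]))
"
```

```text
[[0.4758 0.3492 0.0545]
 [0.4752 0.3247 0.0545]
 [0.4755 0.3371 0.0545]
 [0.4764 0.3923 0.0545]
 [0.4753 0.3003 0.0545]]
1.5587495465598624
```

Request:
{"api": "jog_arm", "payload": {
  "dp": [
    [0,-0.008,-0.012],
    [0.03,-0.008,-0.012],
    [0.07,-0.008,-0.012],
    [0.1,-0.008,-0.012],
    [0.12,-0.008,-0.012],
    [0.14,-0.008,-0.012],
    [0.14,-0.008,-0.012],
    [0.14,-0.008,-0.012],
    [0.14,-0.008,-0.012]
  ],
  "yaw": [-0.003,-0.003,-0.003,-0.003,-0.003,-0.003,-0.003,-0.003,-0.003]
}}

```text
time_s: 12.45
tcp_pos: [0.4753, 0.3375, 0.0303]
tool_rot: [1.219, 1.203, -1.217]
ft_force: [-0.7, -0.2, 0.7]
gripper_width: 0.0747
```

```bash
python3 -c "
from h import *
mv([.4756,.337,.0195],-.0123)
"
```

```text
t 12.45 tcp [0.4753 0.3375 0.0303] ydir -0.012 f [-0.73 -0.25  0.72] w 0.0747 DP [0.0216 0.0005 0.001 ] YAW 0.0001 rows 0.2 0.0022379512588862347
```

Lateral error is under 1 mm. Final descent, then close.

Request:
{"api": "jog_arm", "payload": {
  "dp": [
    [0.01,0,0],
    [0.021,0,0],
    [0.021,0,0],
    [0.021,0,0]
  ],
  "yaw": [0,0,0,0]
}}

```text
time_s: 12.85
tcp_pos: [0.4748, 0.337, 0.0189]
tool_rot: [1.218, 1.204, -1.218]
ft_force: [-0.3, 1.1, 0.1]
gripper_width: 0.0749
```

Request:
{"api": "jog_arm", "payload": {
  "dp": [
    [0,0,0],
    [0,0,0],
    [0,0,0],
    [0,0,0],
    [0,0,0],
    [0,0,0],
    [0,0,0],
    [0,0,0]
  ],
  "yaw": [0,0,0,0,0,0,0,0],
  "claw": 25,
  "grip_force": 25
}}

```text
time_s: 13.65
tcp_pos: [0.4751, 0.3371, 0.0192]
tool_rot: [1.218, 1.203, -1.218]
ft_force: [1.2, -0.3, -0.9]
gripper_width: 0.0344
```

```bash
python3 -c "
from h import *
mv([.4756,.337,.0195],-.0123)
c=snap('wrist','w11')
"
```

```text
t 13.65 tcp [0.4751 0.3371 0.0192] ydir -0.012 f [ 1.23 -0.31 -0.94] w 0.0344 DP [-0.0006  0.001   0.0002] YAW 0.0001 rows 0.0 0.002133294303051416
```

View pics/w11.png

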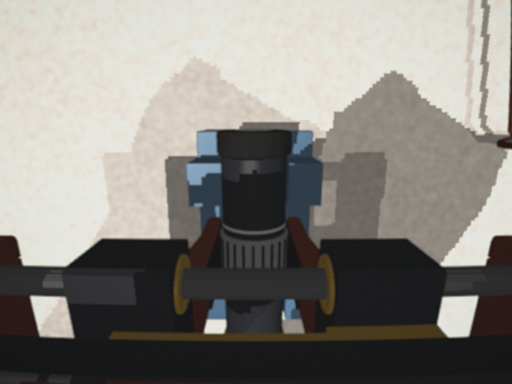

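Request:
{"api": "jog_arm", "payload": {
  "dp": [
    [-0.02,0,0],
    [-0.06,0,0],
    [-0.12,0,0],
    [-0.2,0,0],
    [-0.28,0,0],
    [-0.33,0,0],
    [-0.34,0,0],
    [-0.34,0,0],
    [-0.34,0,0]
  ],
  "yaw": [0,0,0,0,0,0,0,0,0]
}}

```text
time_s: 14.6
tcp_pos: [0.4743, 0.3364, 0.1877]
tool_rot: [1.216, 1.204, -1.22]
ft_force: [0.3, -0.2, -1.7]
gripper_width: 0.0346
```

```bash
python3 -c "
from h import *
mv([.6103,-.048,.19],.177)
c=snap('wrist','w12')
"
```

```text
t 14.6 tcp [0.4743 0.3364 0.1877] ydir -0.0119 f [ 0.26 -0.24 -1.74] w 0.0346 DP [-0.0039  0.281   0.7654] YAW -0.0601 rows 8.2 1.2600582100785402
```

View pics/w12.png

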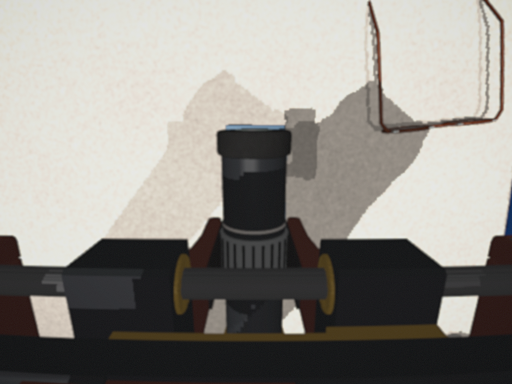

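Request:
{"api": "jog_arm", "payload": {
  "dp": [
    [-0.004,0.01,0.03],
    [-0.004,0.04,0.1],
    [-0.004,0.07,0.19],
    [-0.004,0.11,0.29],
    [-0.004,0.14,0.39],
    [-0.004,0.18,0.48],
    [-0.004,0.21,0.57],
    [-0.004,0.24,0.66],
    [-0.004,0.27,0.73],
    [-0.004,0.281,0.765],
    [-0.004,0.281,0.765],
    [-0.004,0.281,0.765]
  ],
  "yaw": [0,-0.01,-0.02,-0.03,-0.04,-0.05,-0.06,-0.06,-0.06,-0.06,-0.06,-0.06]
}}

```text
time_s: 15.85
tcp_pos: [0.6101, -0.046, 0.1905]
tool_rot: [1.078, 1.29, -1.078]
ft_force: [0.0, 1.4, -1.4]
gripper_width: 0.0344
```

```bash
python3 -c "
from h import *
mv([.6103,-.048,.06],.177)
c=snap('wrist','w13')
"
```

```text
t 15.85 tcp [ 0.6101 -0.046   0.1905] ydir 0.1771 f [ 0.02  1.4  -1.41] w 0.0344 DP [ 0.2611 -0.      0.0043] YAW 0.0 rows 2.6 0.0004558896448528943
```

View pics/w13.png

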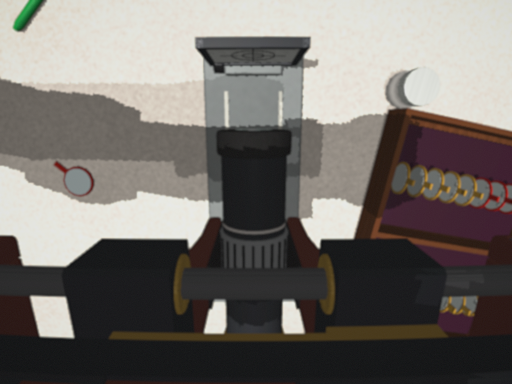

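Request:
{"api": "jog_arm", "payload": {
  "dp": [
    [0.03,0,0.004],
    [0.08,0,0.004],
    [0.13,0,0.004],
    [0.18,0,0.004],
    [0.21,0,0.004],
    [0.235,0,0.004],
    [0.25,0,0.004],
    [0.26,0,0.004],
    [0.26,0,0.004],
    [0.26,0,0.004]
  ],
  "yaw": [0,0,0,0,0,0,0,0,0,0]
}}

```text
time_s: 16.9
tcp_pos: [0.6117, -0.049, 0.0618]
tool_rot: [1.079, 1.287, -1.078]
ft_force: [0.3, 0.3, -2.3]
gripper_width: 0.0344
```

```bash
python3 -c "
from h import *
mv([.6103,-.048,.044],.177)
c=snap('wrist','w14')
"
```

```text
t 16.9 tcp [ 0.6117 -0.049   0.0618] ydir 0.1765 f [ 0.29  0.32 -2.32] w 0.0344 DP [ 0.0356 -0.0025 -0.0026] YAW -0.0002 rows 0.4 0.0034644753339223597
```

View pics/w14.png

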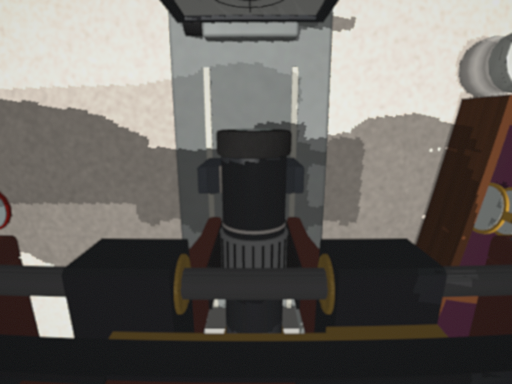

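Request:
{"api": "jog_arm", "payload": {
  "dp": [
    [0,-0.003,-0.002],
    [0,-0.003,-0.002],
    [0.01,-0.003,-0.002],
    [0.02,-0.003,-0.002],
    [0.025,-0.003,-0.002],
    [0.03,-0.003,-0.002],
    [0.03,-0.003,-0.002],
    [0.03,-0.003,-0.002]
  ],
  "yaw": [0,0,0,0,0,0,0,0]
}}

```text
time_s: 17.75
tcp_pos: [0.6096, -0.0482, 0.046]
tool_rot: [1.078, 1.288, -1.078]
ft_force: [-0.1, -0.5, -0.8]
gripper_width: 0.0345
```

```bash
python3 -c "
from h import *
mv([.6103,-.048,.043],.177)
c=snap('wrist','w15')
im=cv2.imread('pics/w15.png')
x,y,w,h=170,100,170,130
cv2.imwrite('pics/w15z.png',cv2.resize(im[y:y+h,x:x+w],None,fx=4,fy=4,interpolation=cv2.INTER_CUBIC))
"
```

```text
t 17.75 tcp [ 0.6096 -0.0482  0.046 ] ydir 0.1766 f [-0.1  -0.49 -0.77] w 0.0345 DP [ 0.0061  0.0015 -0.0002] YAW -0.0001 rows 0.1 0.002652266253166914
```

View pics/w15z.png

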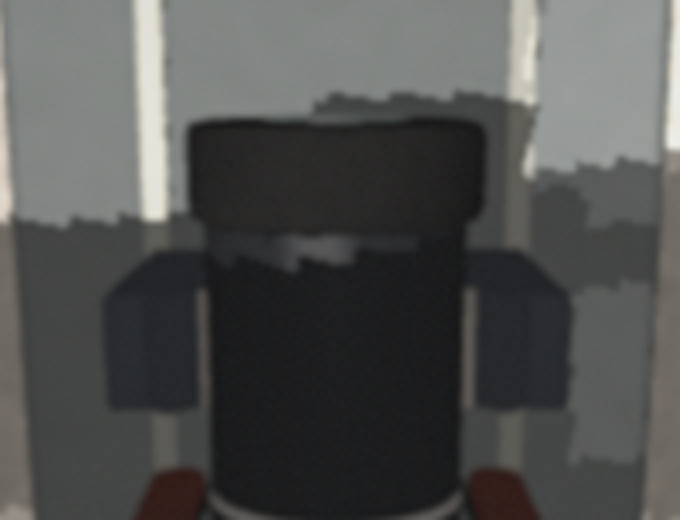

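Request:
{"api": "jog_arm", "payload": {
  "dp": [
    [0.002,0,0],
    [0.004,0,0],
    [0.005,0,0],
    [0.005,0,0],
    [0.005,0,0]
  ],
  "yaw": [0,0,0,0,0]
}}

```text
time_s: 18.3
tcp_pos: [0.6096, -0.0483, 0.0437]
tool_rot: [1.078, 1.287, -1.078]
ft_force: [0.0, 0.7, -1.9]
gripper_width: 0.0343
```

```bash
python3 -c "
from h import *
mv([.6103,-.048,.043],.177)
"
```

```text
t 18.3 tcp [ 0.6096 -0.0483  0.0437] ydir 0.1765 f [ 0.01  0.71 -1.92] w 0.0343 DP [ 0.0013  0.0015 -0.0004] YAW -0.0001 rows 0.0 0.00313682643337077
```

Request:
{"api": "jog_arm", "payload": {
  "dp": [
    [0.001,0,0],
    [0.002,0,0],
    [0.003,0,0],
    [0.003,0,0],
    [0.003,0,0]
  ],
  "yaw": [0,0,0,0,0]
}}

```text
time_s: 18.8
tcp_pos: [0.6099, -0.0483, 0.0431]
tool_rot: [1.078, 1.287, -1.078]
ft_force: [-2.6, -0.2, 6.3]
gripper_width: 0.0345
```

```bash
python3 -c "
from h import *
mv([.6103,-.048,.043],.177)
"
```

```text
t 18.8 tcp [ 0.6099 -0.0483  0.0431] ydir 0.1768 f [-2.56 -0.23  6.33] w 0.0345 DP [ 0.0002  0.0009 -0.0005] YAW -0.0001 rows 0.0 0.0016426902926812035
```

Request:
{"api": "jog_arm", "payload": {
  "dp": [
    [0.0005,-0.0006,0],
    [0.0006,-0.0006,0],
    [0.0006,-0.0006,0],
    [0.0006,-0.0006,0]
  ],
  "yaw": [0,0,0,0]
}}

```text
time_s: 19.2
tcp_pos: [0.6099, -0.0483, 0.0431]
tool_rot: [1.078, 1.286, -1.077]
ft_force: [-2.6, -0.5, 8.6]
gripper_width: 0.0345
```

```bash
cat > avg.py <<'E'
from h import *
F=[];P=[]
for i in range(12):
    s=monitor.sense();F.append(s['ft_force']);P.append(s['tcp_pos']);imaging.camera('wrist')
print(np.mean(F,0).round(2),np.std(F,0).round(2),np.mean(P,0).round(4),s['gripper_width'],s['time_s']); print(np.array(F)[::4].round(1).tolist())
E
python3 avg.py
```

```text
[-2.61 -0.27  8.74] [0.37 0.31 0.37] [ 0.6099 -0.0483  0.0431] 0.03485334394203486 19.75
[[-2.6, -0.5, 8.6], [-3.3, -0.1, 8.4], [-2.3, -0.0, 8.6]]
```

Request:
{"api": "jog_arm", "payload": {
  "dp": [
    [0,-0.001,0],
    [0,-0.0015,0],
    [0,-0.0015,0],
    [0,-0.0015,0]
  ],
  "yaw": [0,0,0,0]
}}

```text
time_s: 20.2
tcp_pos: [0.6099, -0.0483, 0.0431]
tool_rot: [1.079, 1.285, -1.076]
ft_force: [0.3, -0.3, 5.7]
gripper_width: 0.0348
```

```bash
python3 avg.py
```

```text
[ 0.02 -0.02  6.44] [0.41 0.45 0.48] [ 0.6099 -0.0483  0.0431] 0.03477207217270252 20.75
[[0.3, -0.3, 5.7], [0.3, -0.2, 6.7], [-0.3, 0.4, 7.5]]
```

Request:
{"api": "jog_arm", "payload": {
  "dp": [
    [0.0006,0,0],
    [0.0006,0,0],
    [0.0006,0,0],
    [0.0006,0,0]
  ],
  "yaw": [0,0,0,0]
}}

```text
time_s: 21.2
tcp_pos: [0.6099, -0.0483, 0.0431]
tool_rot: [1.079, 1.285, -1.076]
ft_force: [-0.7, 0.2, 9.0]
gripper_width: 0.0345
```

```bash
python3 avg.py; python3 -c "
from h import *
snap('scene','s16');snap('top','t16');snap('wrist','w16')
a=cv2.imread('pics/s16.png')[90:230,150:310];b=cv2.imread('pics/w16.png')
cv2.imwrite('pics/s16z.png',cv2.resize(a,None,fx=4.5,fy=4,interpolation=cv2.INTER_CUBIC))
"
```

```text
[-0.95  0.29  8.5 ] [0.43 0.45 0.62] [ 0.6099 -0.0483  0.0431] 0.034921645480212135 21.75
[[-0.7, 0.2, 9.0], [-0.6, 0.3, 9.6], [-1.1, -0.0, 9.1]]
```

View pics/s16z.png

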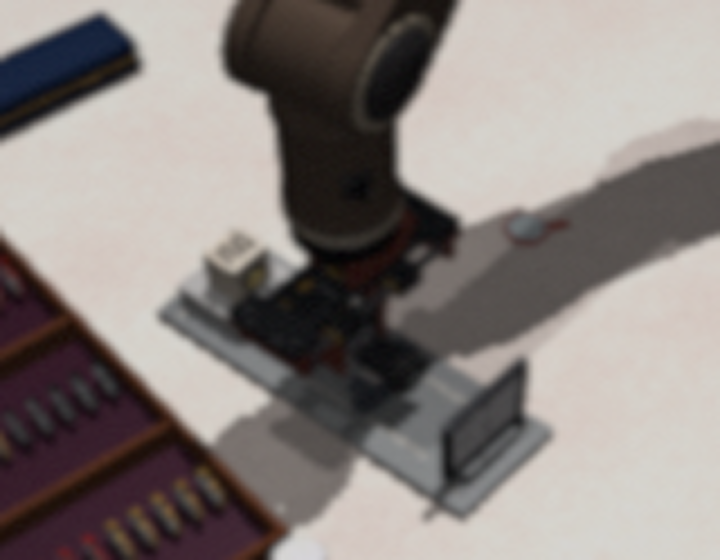

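View pics/w16.png

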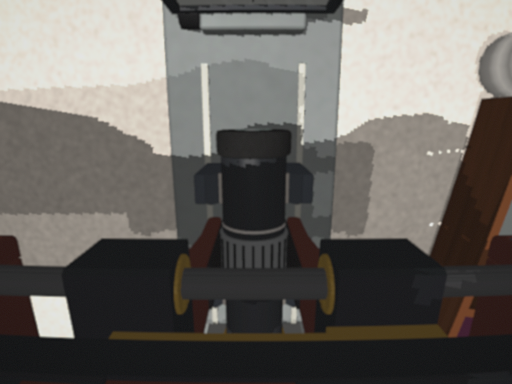

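View pics/t16.png

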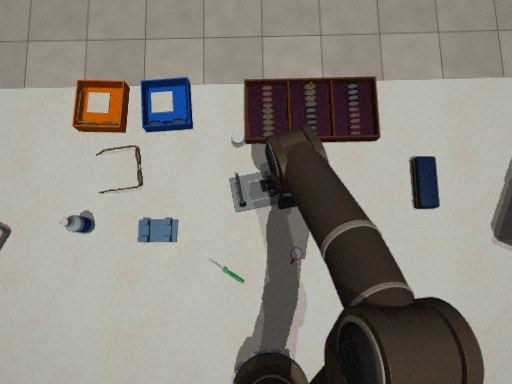

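```bash
python3 -c "
from h import *
print(job.close_job()); s=monitor.sense(); print(s['time_s'],s['tcp_pos'],s['ft_force'])
"
```

```text
the job is handed in; nothing more can be done
None
the job is handed in; nothing more can be done
```

I handed the job in at about 22 s of the 72 s allowed. As far as my checks show, both steps are done. The hand-in gave no verdict.

**Lamp:** I gripped it across its head and lowered it into the socket with its window facing the V-block. It stopped with the shoulder level with the block top and about 7 N of resistance, then I let it go. The last pictures show it still upright and home, with the gripper clear of it.

**Barrel:** I took it from the nest by its focus ring and laid it in the V with the eyepiece towards the screen.
- **Position:** the last reading puts its axis about 62 mm up. It is within about 1 mm of my estimate of the V's middle, along and across, and lined up with the bench to better than 0.01 rad.
- **Push:** it is still held at about 25 N grip and pressed down with about 10 N. Sideways force is about 1 N.

**What I could not check:**
- I never measured the force on each strip line. From the push and the small sideways force I work it out at 6 to 8 N per line.
- The first press loaded the far line more, with about 2.6 N sideways. I shifted the hand 1 mm or so to even it out.
- The first overhead estimate put the barrel about 3 mm from where the wrist camera saw it. I used the wrist camera, and the grasp confirmed it.

In the last overhead picture, the other things on the counter look to be where they started.

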